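Pump up the sunken vacuum cup on the glass sheet

ROBOT

A 7-joint arm with a two-finger parallel gripper is mounted at the origin on the work surface. World frame = base frame: x ahead of the robot, y to its left, z up, the work surface at z = 0. Lengths are in m, angles in degrees, forces in N, time in s.
With the tool pointing down it reaches from about 0.425 to 0.875 m from the base axis. Payload 4.7 kg.
Tool frame: the origin (TCP) lies midway between the tips of the shut fingers; the grasp point (between the pads) lies 19 mm behind it; z points along the fingers, y is the direction in which the jaws open and shut (so a half turn about z gives the same grasp; the last joint's range is limited). The gripper opens to 87 mm and grips with 3 to 60 N. Pads are 19 mm wide; open, the fingers measure 117 mm over their backs; the gripper's body (75 mm by 190 mm) begins 51 mm behind the grasp point.
Start: joints at [73.975, 18.392, -4.016, 83.108, 1.295, 78.541, -3.26], TCP at [0.188, -0.622, 0.223] pointing down, gripper open.
Joint ranges: [-163.93, 163.93], [-17.29, 119.83], [-79.2, 71.16], [3.27, 140.29], [-89.18, 269.18], [5.43, 117.66], [-154.24, 154.24]. Speed limits (degrees/s): [147.25, 147.25, 180, 180, 180, 180, 180].

INTERFACE

Orientations are given as [roll, pitch, yaw] about the fixed x, y, z axes, in that order (R = Rz(yaw) Ry(pitch) Rx(roll)).
In Python, from cell import env gives the robot as it stands. The module is installed in compiled form; this text tells all that it offers.
- The arm moves only by the tool servo_tool, never from a script. Its argument "plan" is a list of rows, each a list of 3 entries, a list of its own where there are three numbers: the opening, from 0 (shut) to 1 (fully open), then the shift along the tool's x, y, z in cm, then the turn, a rotation vector about the tool's x, y, z in degrees. A call has 1 to 20 rows; each row shifts and turns the pose as measured when the row begins, along the tool's axes as they then stand; what a row does not reach is not made up. A row lasts 1/12 s, in which the tool goes at most 41.7 mm and 7.16 degrees, less where a joint would pass 70% of its speed; a pose out of reach is approached as far as the arm can. A call is refused whole if a number of a shift passes 4.17 or a number of a turn 7.16, either way. A call with a gripper value outside its range is refused whole. The fingers move at their own pace and stop on an object; "force" is the grip in N (left out, the last holds). Time passes only in rows, so rows that do not move let the fingers close. It gives the time, the measured TCP pose, the force and the opening at its end, in the units of the state.
- env.get_obs(): the state, without advancing time (a new reading comes with each control period).
- env.read_camera(name): name is "side" or "top" or "wrist"; returns a dict with "image" (480x640x3 uint8, blue, green, red), "fx", "fy", "cx", "cy" (pixels), "k1" (the pictures are not rectified: a ray, as slopes to the right and down, at radius r is drawn at 1 + k1 r^2 times it, then the intrinsics apply), "rvec" (rotation vector, rad) and "tvec" (3), from world to camera coordinates, as OpenCV has them; the wrist camera has in their place "T_tool_cam" (4x4, takes a point from camera to tool coordinates, whose origin is the TCP and whose axes are the flange's). Camera axes: x right, y down, z forward; pixel columns grow to the right and rows downward; lengths in m; the calibration is good to about 2 mm. A picture is of the moment at which its call begins: read the wrist's pose just before it. There is no depth.
- env.sign_off(): hands the job in, once; it reports no verdict.
The state is a dict: "time_s": time; "qpos": joint angles; "joint_velocities": joint speeds; "effort": joint torques, N m; "tool_pos": TCP position; "tool_rot": TCP orientation; "force": force on the tool from outside, world axes, zero at the start; "wrist_torque": the same for the moment, N m; "grip_width": finger opening in m.
Only numpy, scipy, OpenCV 4.12 (cv2) and the standard library are available. Lean on these libraries where they do the work, as an engineer would, in place of code of your own. Each camera call takes 0.05 s, during which the arm holds its last target. There are 200 camera calls.

TASK

One of the two vacuum cups on the glass sheet has lost its vacuum: its brass indicator pin has sunk while the other cup's pin stands fully out. With the fingertips, press that cup's plunger all the way down and let it come all the way back up, again and again, until its pin stands fully out too, and finish with the plunger up. Do not touch either pin, do not press the other cup's plunger, and do not shift or pick up the jar and the wooden block between the cups, the brush pot or the spray bottle.

Things in the scene. Friction and masses are not known exactly. Their poses are not given: they have to be found in the camera images.
- cup_a: vacuum cup A, whose pin has sunk. Black rubber disc 124 mm across, 16 mm thick, fixed on the glass; in its middle an upright grey-painted pump barrel, 38 mm across, top at 95 mm, the plunger on it. On its +x side a black tube (20 mm across, top at 60 mm) holds the pin; on its -x side a black loop handle (top at 86 mm). Origin: centre of the disc's underside, z up; heights are from there
- plunger_a (a joint): how far the plunger of cup A is pushed down, m: 0 up at rest, 0.018 on its stop. A spring brings it back up: about 6 N to start it, 11 N at the stop
- plunger_a_top (a point): centre of the flat top of cup A's plunger knob (a black disc 34 mm across, 18 mm thick, on a steel rod on the cup's axis), 135 mm above the cup's origin when up; moves straight down with the plunger
- pin_a (a joint): how far the indicator pin of cup A stands out, m: 0 sunk (its tip 4 mm above its tube), 0.045 fully out. It climbs about 0.009 per stroke (the first up to 0.018), as the plunger comes back up, if that was pushed down at least 0.014 and is let up all the way; it stays between strokes. Strokes when it is fully out do nothing
- pin_a_top (a point): tip of the indicator pin of cup A, a plain brass rod 14 mm across, standing 46 mm from the plunger's axis on the cup's +x side: 64 mm above the cup's origin when sunk, 109 mm when fully out (always lower than the plunger's top)
- cup_b: vacuum cup B, its pin fully out, to be left alone. Black rubber disc 124 mm across, 16 mm thick, fixed on the glass; in its middle an upright grey-painted pump barrel, 38 mm across, top at 95 mm, the plunger on it. On its +x side a black tube (20 mm across, top at 60 mm) holds the pin; on its -x side a black loop handle (top at 86 mm). Origin: centre of the disc's underside, z up; heights are from there
- plunger_b (a joint): how far the plunger of cup B is pushed down, m: 0 up at rest, 0.018 on its stop. A spring brings it back up: about 6 N to start it, 11 N at the stop
- plunger_b_top (a point): centre of the flat top of cup B's plunger knob (a black disc 34 mm across, 18 mm thick, on a steel rod on the cup's axis), 135 mm above the cup's origin when up; moves straight down with the plunger
- pin_b (a joint): how far the indicator pin of cup B stands out, m: 0 sunk (its tip 4 mm above its tube), 0.045 fully out. It climbs about 0.009 per stroke (the first up to 0.018), as the plunger comes back up, if that was pushed down at least 0.014 and is let up all the way; it stays between strokes. Strokes when it is fully out do nothing
- pin_b_top (a point): tip of the indicator pin of cup B, a plain brass rod 14 mm across, standing 46 mm from the plunger's axis on the cup's +x side: 64 mm above the cup's origin when sunk, 109 mm when fully out (always lower than the plunger's top)
- sheet: sheet of clear glass, 300 (x) x 600 (y) x 6 mm, lying on the table; fixed; origin at the centre of its underside
- paint_jar: bystander, loose: small glass paint jar with a black screw cap, 44 mm across, 53 mm tall, standing on the sheet between the cups; origin at the centre of its underside
- wood_block: bystander, loose: dark wooden block, 130 x 26 x 30 mm high, lying on the sheet between the cups; origin at the centre of its underside
- brush_pot: bystander, loose: white ceramic pot of brushes, 108 mm across, about 225 mm tall with the brushes, at the left; origin at the centre of its underside
- spray_bottle: bystander, loose: white spray bottle, 54 mm across, 172 mm tall, at the right; origin at the centre of its underside

How it is judged:
By the outcome, as a careful person would: the job done as asked, in the order asked, and still so for the second after the job is handed in, with the robot touching nothing.
It also fails if it takes over 48 s, if anything falls off the work surface, if the arm or the gripper's body presses on something with over 40 N, if the wrist force passes 120 N, or if a joint passes its speed limit or range.

## Working session

There is one attempt and no reset: what is moved stays moved. The work goes in short steps, Python scripts to look and compute and a tool call to move; the robot and the scene stay as the last step left them, time stands still between calls to the robot, and variables do not carry over. Pictures are saved under pics/ and viewed, about 8 in all and at most 12, crops included, and the job is handed in when it is done.

Besides the shell and the picture viewer there is one more tool, called after "Emit:" as a command line: name --argument value ..., lists and objects as JSON in quotes. servo_tool: Moves the arm, as the interface text tells. Its arguments: {"type":"object","properties":{"plan":{"type":"array"},"force":{"type":"number"}},"required":["plan"]}

```bash
mkdir -p pics
cat > h.py <<'E'
import numpy as np, cv2
from cell import env
def cam(n):
    c=env.read_camera(n); return c
def ray(c,u,v):
    K=np.array([[c["fx"],0,c["cx"]],[0,c["fy"],c["cy"]],[0,0,1]],float)
    xd=np.array([(u-c["cx"])/c["fx"],(v-c["cy"])/c["fy"]]); x=xd.copy()
    for _ in range(20): x=xd/(1+c["k1"]*(x@x))
    R=cv2.Rodrigues(np.array(c["rvec"],float))[0]; t=np.array(c["tvec"],float).ravel()
    return -R.T@t, R.T@np.array([x[0],x[1],1])
def onz(c,u,v,z):
    o,d=ray(c,u,v); return o+d*(z-o[2])/d[2]
def proj(c,P):
    R=cv2.Rodrigues(np.array(c["rvec"],float))[0]; p=R@np.array(P)+np.array(c["tvec"],float).ravel()
    x=p[:2]/p[2]; x=x*(1+c["k1"]*(x@x)); return x*[c["fx"],c["fy"]]+[c["cx"],c["cy"]]
E
python3 - <<'E'
from h import *
for n in("top","side"):
    c=cam(n); cv2.imwrite(f"pics/{n}1.png",c["image"]); o,d=ray(c,320,240); print(n,o,d)
o=env.get_obs(); print(o["time_s"],o["tool_pos"],o["tool_rot"],o["force"],o["grip_width"])
E
```

```text
top [4.64805586e-01 8.37099876e-04 1.34964025e+00] [ 0.09738777  0.01342166 -0.99530363]
side [0.16828826 0.79391877 1.13456489] [ 0.26946372 -0.58791592 -0.7628056 ]
0.1 [ 0.18804656 -0.62167592  0.22157361] [-1.79900715e+02  5.65357354e-03  1.68368872e+01] [ 0.40594586 -0.56837094  0.5526075 ] 0.08689985747017404
```

View pics/top1.png

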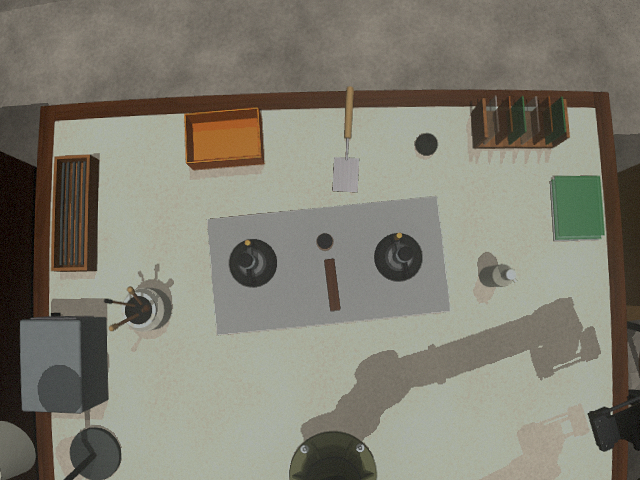

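View pics/side1.png

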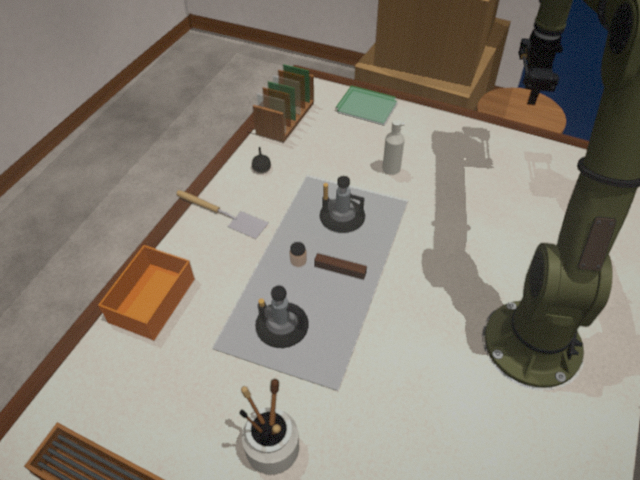

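The left (+y) cup has the lower pin: side view, pin tip at about (262,303), against (325,186) on the right one. I'll zoom in and measure.

Run:
```python
from h import *
T=cam("top");S=cam("side")
a=cv2.resize(T["image"][225:295,215:285],(400,400),interpolation=3)
b=cv2.resize(S["image"][275:355,240:320],(400,400),interpolation=3)
a2=cv2.resize(T["image"][220:290,365:435],(400,400)[:2],interpolation=3)
b2=cv2.resize(S["image"][165:245,305:385],(400,400),interpolation=3)
im=np.vstack([np.hstack([a,b]),np.hstack([a2,b2])]); cv2.imwrite("pics/crop.png",cv2.resize(im,(600,600)))
def disc(x0,y0):
    m=(T["image"].max(2)<70).astype(np.uint8)[y0:y0+80,x0:x0+80]
    n,l,s,_=cv2.connectedComponentsWithStats(m); k=1+s[1:,4].argmax()
    p=cv2.convexHull(np.argwhere(l==k)[:,::-1].astype(np.int32)).reshape(-1,2)
    q=np.array([onz(T,x+x0,y+y0,.018)[:2] for x,y in p])
    c,r=cv2.minEnclosingCircle(q.astype(np.float32)); return c,r
for nm,x0,y0 in(("left",213,223),("right",358,217)):
    c,r=disc(x0,y0); print(nm,c,r)
    for z in(.141,): print(" knob px",proj(T,[*c,z]),proj(S,[*c,z]))
# knob top two-view from eye: 
cs=[onz(T,*p,.006)[:2] for p in((208,219),(437,196),(449,310),(218,334))]; print(np.round(cs,3))
for n,h,l,C in(("T",T,0,0),):
  hsv=cv2.cvtColor(T["image"],cv2.COLOR_BGR2HSV)
  for x0,y0 in((235,232),(385,225)):
    m=cv2.inRange(hsv[y0:y0+25,x0:x0+30],(12,110,80),(35,255,255)); print("pin px",np.argwhere(m).mean(0)[::-1]+[x0,y0],m.sum()/255)
hsv=cv2.cvtColor(S["image"],cv2.COLOR_BGR2HSV)
for x0,y0 in((250,285),(312,175)):
    m=cv2.inRange(hsv[y0:y0+35,x0:x0+25],(12,110,80),(35,255,255)); w=np.argwhere(m);print("side pin",w.min(0)[::-1]+[x0,y0],w.max(0)[::-1]+[x0,y0])
```

```text
left (0.5422440767288208, 0.19067071378231049) 0.06095566973090172
 knob px [245.0215639  259.60347642] [278.54561973 289.88951517]
right (0.5478379130363464, -0.1769711822271347) 0.06088661402463913
 knob px [404.87344061 253.14963619] [343.37942317 179.48699686]
[[ 0.658  0.307]
 [ 0.703 -0.286]
 [ 0.409 -0.305]
 [ 0.363  0.284]]
pin px [247.25925926 242.40740741] 27.0
pin px [398.6  234.96] 25.0
side pin [259 299] [264 306]
side pin [324 184] [327 199]
```

View pics/crop.png

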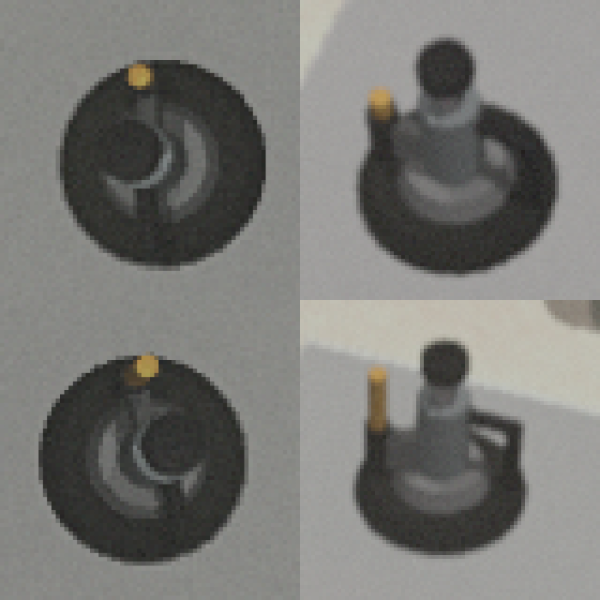

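Confirmed: cup A is the left one, pin tip barely above its tube (top crop, gold dot with no length). Knob at about (246,260.5) in the top view and (278.7,291) in the side view. Now raise, shut the fingers and swing over while I refine the position.

Run:
```python
from h import *
T=cam("top");S=cam("side")
def blob(c,x0,y0,w,h,th):
    g=c["image"][y0:y0+h,x0:x0+w].max(2); return g
print(onz(T,246,260.5,.141),onz(T,247.3,242.4,.070),onz(S,278.7,291,.135))
oT,dT=ray(T,246,260.5);oS,dS=ray(S,278.7,291.5)
A=np.c_[dT,-dS];s=np.linalg.lstsq(A,oS-oT,rcond=None)[0];print(oT+dT*s[0],oS+dS*s[1])
```

```text
[0.54012403 0.18843125 0.141     ] [0.58871906 0.19568399 0.07      ] [0.54288583 0.18947128 0.135     ]
[0.54054824 0.18948781 0.13419272] [0.54250449 0.19029184 0.13443942]
```

Emit:
servo_tool --plan '[[0,[0,0,-3],[0,0,0]],[0,[0,0,-3],[0,0,0]],[0,[0,0,-3],[0,0,0]],[0,[0,0,-3],[0,0,0]],[0,[3.2,-1.4,0],[0,0,0]],[0,[3.2,-1.4,0],[0,0,0]],[0,[3.2,-1.4,0],[0,0,0]],[0,[3.2,-1.4,0],[0,0,0]],[0,[3.2,-1.4,0],[0,0,0]],[0,[3.2,-1.4,0],[0,0,0]],[0,[3.2,-1.4,0],[0,0,0]],[0,[3.2,-1.4,0],[0,0,0]],[0,[3.2,-1.4,0],[0,0,0]],[0,[3.2,-1.4,0],[0,0,0]]]'

```text
time_s: 1.47
tool_pos: [0.4551, -0.3957, 0.3454]
tool_rot: [-180.0, 0.3, 15.5]
force: [0.5, -0.7, 0.3]
grip_width: 0.0036
```

Emit:
servo_tool --plan '[[0,[2.7,-3.1,0],[0,0,0]],[0,[2.7,-3.1,0],[0,0,0]],[0,[2.7,-3.1,0],[0,0,0]],[0,[2.7,-3.1,0],[0,0,0]],[0,[2.7,-3.1,0],[0,0,0]],[0,[2.7,-3.1,0],[0,0,0]],[0,[2.7,-3.1,0],[0,0,0]],[0,[2.7,-3.1,0],[0,0,0]],[0,[0.25,-3.7,0],[0,0,0]],[0,[0.25,-3.7,0],[0,0,0]],[0,[0.25,-3.7,0],[0,0,0]],[0,[0.25,-3.7,0],[0,0,0]],[0,[0.25,-3.7,0],[0,0,0]],[0,[0.25,-3.7,0],[0,0,0]],[0,[0.25,-3.7,0],[0,0,0]],[0,[0.25,-3.7,0],[0,0,0]],[0,[0,0,0],[0,0,0]]]'

```text
time_s: 2.88
tool_pos: [0.5359, 0.2203, 0.3417]
tool_rot: [-179.7, 0.2, 16.0]
force: [0.0, 0.1, 0.7]
grip_width: 0.0005
```

Emit:
servo_tool --plan '[[0,[-0.35,3.0,0],[0,0,0]],[0,[0,0,3],[0,0,0]],[0,[0,0,3],[0,0,0]],[0,[0,0,3],[0,0,0]],[0,[0,0,3],[0,0,0]],[0,[0,0,3],[0,0,0]],[0,[0,0,1.5],[0,0,0]],[0,[0,0,0],[0,0,0]]]'

```text
time_s: 3.55
tool_pos: [0.5402, 0.1957, 0.1729]
tool_rot: [-179.7, -0.3, 16.7]
force: [-0.2, -0.6, 0.2]
grip_width: 0.0006
```

Run:
```python
from h import *
o=env.get_obs(); print(o["tool_pos"],o["tool_rot"],o["force"])
T=cam("top");S=cam("side")
b=S["image"][225:345,210:330]; a=T["image"][200:320,185:305]
w=cv2.rotate(env.read_camera("wrist")["image"],0) if 0 else env.read_camera("wrist")["image"]
im=np.hstack([cv2.resize(b,(400,400),interpolation=3),cv2.resize(w,(400,300)) if 0 else cv2.resize(w,(400,400))]); cv2.imwrite("pics/hov.png",im)
```

```text
[0.54018479 0.19568259 0.17291828] [-179.68394269   -0.30146148   16.69665907] [-0.24877587 -0.61270535  0.17489229]
```

View pics/hov.png

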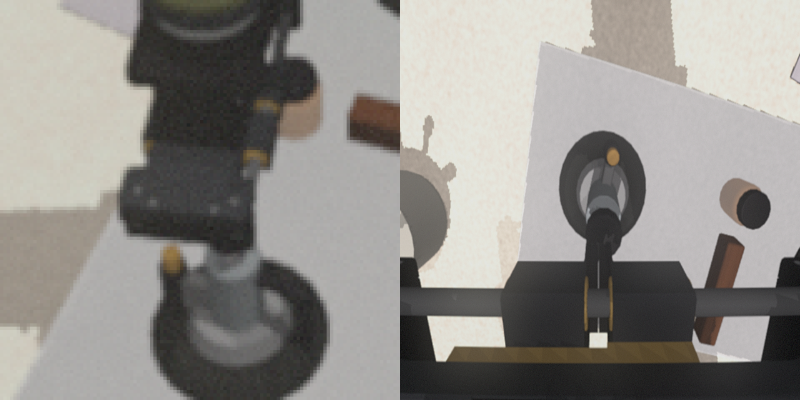

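Fingertips are above the knob (wrist view, about (600,235)), 6 mm off in y. Correct that, then try a stroke.

Emit:
servo_tool --plan '[[0,[-0.1,0.55,0],[0,0,0]],[0,[0,0,1.5],[0,0,0]],[0,[0,0,1.2],[0,0,0]],[0,[0,0,0.8],[0,0,0]],[0,[0,0,0.5],[0,0,0]]]'

```text
time_s: 4.12
tool_pos: [0.5505, 0.1926, 0.1454]
tool_rot: [-179.8, -1.7, 16.6]
force: [0.6, -0.7, 0.0]
grip_width: 0.0003
```

Emit:
servo_tool --plan '[[0,[0,0,0],[0,0,0]],[0,[0,0,0],[0,0,0]]]'

```text
time_s: 4.28
tool_pos: [0.5503, 0.1923, 0.1448]
tool_rot: [-179.8, -1.6, 16.6]
force: [0.1, 0.5, -0.5]
grip_width: 0.0004
```

Run:
```python
from h import *
o=env.get_obs(); print(o["tool_pos"],o["tool_rot"],o["force"],np.round(o["qpos"],1),np.round(o["joint_velocities"],2))
```

```text
[0.55034265 0.19229349 0.14483572] [-179.76805378   -1.61139337   16.63116585] [ 0.10138989  0.49160852 -0.46632343] [  11.    15.6  -38.    99.1   10.4   67.2 -103.1] [ 0.06  0.24 -0.1   0.19  0.19 -0.12  0.08]
```

Emit:
servo_tool --plan '[[0,[-1.0,0,-0.5],[0.4,-1.5,0]],[0,[0,0,0],[0,0,0]]]'

```text
time_s: 4.45
tool_pos: [0.5406, 0.1896, 0.1502]
tool_rot: [-179.3, -0.1, 16.7]
force: [0.3, -0.4, -0.2]
grip_width: 0.0003
```

Emit:
servo_tool --plan '[[0,[0,0,1.5],[0,0,0]],[0,[0,0,0],[0,0,0]]]'

```text
time_s: 4.62
tool_pos: [0.5428, 0.1907, 0.1375]
tool_rot: [-179.4, -0.4, 16.7]
force: [-3.6, -2.7, 3.9]
grip_width: 0.0004
```

Emit:
servo_tool --plan '[[0,[-0.2,0,1.2],[0,0,0]],[0,[-0.1,0,0.8],[0,-0.3,0]]]'

```text
time_s: 4.78
tool_pos: [0.5439, 0.1911, 0.1231]
tool_rot: [-179.5, -0.7, 16.6]
force: [-9.9, -4.4, 48.5]
grip_width: 0.0002
```

On the stop. Release and check the pin.

Emit:
servo_tool --plan '[[0,[-0.2,0,-1.5],[0,0,0]],[0,[0,0,-1.2],[0,-0.5,0]],[0,[0,0,0],[0,0,0]]]'

```text
time_s: 5.03
tool_pos: [0.5432, 0.1911, 0.1532]
tool_rot: [-179.5, -0.4, 16.7]
force: [0.0, -0.1, -0.0]
grip_width: 0.0006
```

```bash
cat >> h.py <<'E'
def pin():
    S=cam("side"); hsv=cv2.cvtColor(S["image"],cv2.COLOR_BGR2HSV)
    m=cv2.inRange(hsv[270:310,250:272],(12,110,60),(35,255,255)); w=np.argwhere(m)+[270,250]
    print("pin rows",w[:,0].min(),w[:,0].max(),"cols",w[:,1].min(),w[:,1].max(),len(w))
    for z in(0,.009,.018,.027,.036,.045): print(round(proj(S,[.587,.194,.070+z])[1],1),end=" ")
    return S
E
python3 - <<'E'
from h import *
S=pin();cv2.imwrite("pics/s2.png",cv2.resize(S["image"][245:335,225:315],(450,450),interpolation=3))
E
```

```text
pin rows 301 306 cols 260 263 21
302.7 300.4 298.1 295.7 293.4 291.0
```

View pics/s2.png

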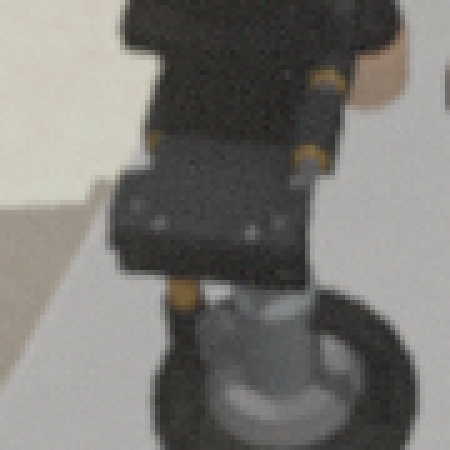

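The hand hides the pin in the side view, so I'll use the wrist camera for the count. Second and third strokes.

Emit:
servo_tool --plan '[[0,[-0.3,0,1.6],[0,0,0]],[0,[-0.2,0,1.2],[0,0,0]],[0,[-0.1,0,0.7],[0,-0.3,0]],[0,[-0.2,0,-1.5],[0,-0.3,0]],[0,[0,0,-1.2],[0,-0.5,0]],[0,[0,0,0],[0,0,0]]]'

```text
time_s: 5.58
tool_pos: [0.54, 0.1906, 0.1497]
tool_rot: [-179.6, -0.0, 16.7]
force: [0.9, 1.0, -0.5]
grip_width: 0.0004
```

Run:
```python
from h import *
w=env.read_camera("wrist"); cv2.imwrite("pics/w2.png",cv2.resize(w["image"][120:420,180:480],(600,600))); cv2.imwrite("pics/w2full.png",w["image"])
```

```text
(no output)
```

View pics/w2.png

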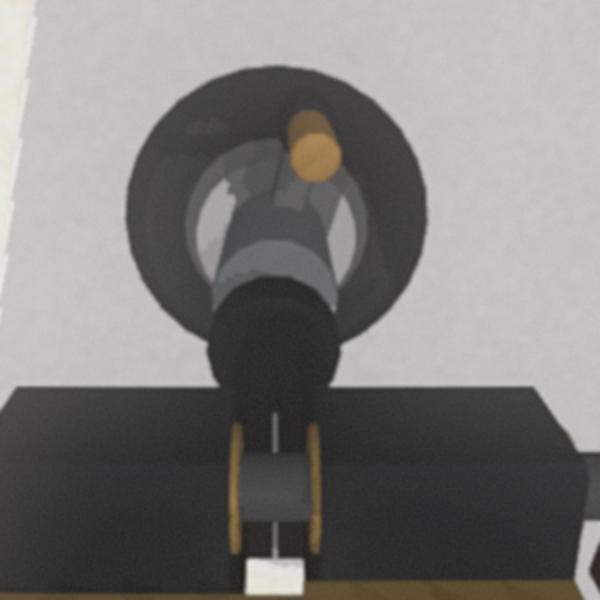

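Pin is now partly out (tip at (316,157), emerging from its tube at about (308,122)). Stroke again.

Emit:
servo_tool --plan '[[0,[-0.3,0,1.6],[0,0,0]],[0,[-0.2,0,1.2],[0,0,0]],[0,[-0.1,0,0.7],[0,-0.3,0]]]'

```text
time_s: 5.88
tool_pos: [0.5397, 0.1908, 0.1227]
tool_rot: [-179.8, -0.5, 16.7]
force: [-25.5, -11.8, 86.3]
grip_width: 0.0002
```

Emit:
servo_tool --plan '[[0,[-0.1,0,-1.5],[0,-0.3,0]],[0,[0,0,-1.2],[0,-0.3,0]],[0,[0,0,0],[0,0,0]]]'

```text
time_s: 6.13
tool_pos: [0.5401, 0.1913, 0.153]
tool_rot: [-179.9, -0.2, 16.7]
force: [0.3, 0.3, -0.8]
grip_width: 0.0003
```

```bash
cat >> h.py <<'E'
from scipy.spatial.transform import Rotation as Ro
def wpin():
    o=env.get_obs(); w=env.read_camera("wrist"); im=w["image"]
    M=np.eye(4); M[:3,:3]=Ro.from_euler("xyz",o["tool_rot"],degrees=True).as_matrix(); M[:3,3]=o["tool_pos"]
    C=np.linalg.inv(M@np.array(w["T_tool_cam"])); d=dict(w); d["rvec"]=cv2.Rodrigues(C[:3,:3])[0]; d["tvec"]=C[:3,3]
    hsv=cv2.cvtColor(im,cv2.COLOR_BGR2HSV); m=cv2.inRange(hsv,(8,90,60),(30,255,255)); m[270:]=0; m[:,:290]=0; m[:,380:]=0
    ys,xs=np.nonzero(m); print("pin px x",xs.min(),xs.max(),"y",ys.min(),ys.max(),o["tool_pos"],o["force"])
    # lower edge of tip (towards plunger): near rim of top face
    print([ (round(h*1000),np.round(proj(d,[.587-.007,.194,.070+h])).tolist()) for h in(0,.009,.018,.027,.036,.045)])
    return w
E
python3 - <<'E'
from h import *
wpin()
E
```

```text
pin px x 325 350 y 176 209 [0.54005921 0.19130867 0.15302018] [ 0.265407    0.26074867 -0.7926531 ]
[(0, [331.0, 198.0]), (9, [331.0, 201.0]), (18, [332.0, 204.0]), (27, [332.0, 206.0]), (36, [333.0, 210.0]), (45, [333.0, 213.0])]
```

86 N is more than I want; press more gently.

Emit:
servo_tool --plan '[[0,[-0.2,0,1.6],[0,0,0]],[0,[-0.1,0,1.1],[0,0,0]],[0,[0,0,0.4],[0,-0.3,0]]]'

```text
time_s: 6.43
tool_pos: [0.5395, 0.1913, 0.123]
tool_rot: [-180.0, -0.3, 16.7]
force: [-14.9, -6.7, 53.6]
grip_width: 0.0004
```

Emit:
servo_tool --plan '[[0,[-0.2,0,-1.5],[0,-0.3,0]],[0,[0,0,-1.2],[0,-0.3,0]],[0,[0,0,0],[0,0,0]]]'

```text
time_s: 6.68
tool_pos: [0.5374, 0.1906, 0.148]
tool_rot: [-180.0, 0.3, 16.7]
force: [-0.4, -0.6, 0.6]
grip_width: -0.0
```

Run:
```python
from h import *
wpin()
```

```text
pin px x 325 351 y 171 206 [0.53738505 0.1906381  0.14802388] [-0.42936834 -0.59475069  0.61815266]
[(0, [331.0, 194.0]), (9, [332.0, 197.0]), (18, [332.0, 200.0]), (27, [333.0, 203.0]), (36, [333.0, 206.0]), (45, [334.0, 209.0])]
```

Emit:
servo_tool --plan '[[0,[-0.2,0,1.6],[0,0,0]],[0,[-0.1,0,1.1],[0,0,0]],[0,[0,0,0.4],[0,-0.3,0]]]'

```text
time_s: 6.98
tool_pos: [0.5371, 0.1906, 0.123]
tool_rot: [179.9, 0.2, 16.7]
force: [-17.0, -8.4, 54.8]
grip_width: 0.0001
```

Emit:
servo_tool --plan '[[0,[-0.2,0,-1.5],[0,-0.3,0]],[0,[0,0,-1.2],[0,-0.3,0]],[0,[0,0,0],[0,0,0]]]'

```text
time_s: 7.23
tool_pos: [0.5352, 0.1902, 0.1493]
tool_rot: [179.8, 0.8, 16.7]
force: [-0.4, 0.8, 0.3]
grip_width: 0.0003
```

Run:
```python
from h import *
wpin()
```

```text
pin px x 325 351 y 166 201 [0.53517084 0.19016328 0.14930433] [-0.35098725  0.81583663  0.26265142]
[(0, [331.0, 189.0]), (9, [332.0, 192.0]), (18, [332.0, 195.0]), (27, [333.0, 198.0]), (36, [333.0, 201.0]), (45, [334.0, 204.0])]
```

Emit:
servo_tool --plan '[[0,[0.4,0,1.6],[0,0,0]],[0,[-0.1,0,1.1],[0,0,0]],[0,[0,0,0.4],[0,-0.2,0]]]'

```text
time_s: 7.53
tool_pos: [0.5378, 0.191, 0.123]
tool_rot: [179.6, 1.0, 16.7]
force: [-18.9, -7.4, 57.1]
grip_width: 0.0005
```

Emit:
servo_tool --plan '[[0,[-0.1,0,-1.5],[0,0,0]],[0,[0,0,-1.2],[0,0,0]],[0,[0,0,0],[0,0,0]],[0,[0,0,-2.5],[0,0,0]],[0,[0,0,-4],[0,0,0]],[0,[0,0,-4],[0,0,0]],[0,[0,0,-4],[0,0,0]],[0,[0,0,-4],[0,0,0]],[0,[-2,2.5,-2],[0,0,0]],[0,[-2,2.5,-2],[0,0,0]],[0,[-2,3,0],[0,0,0]],[0,[-2,3,0],[0,0,0]],[0,[0,0,0],[0,0,0]]]'

```text
time_s: 8.62
tool_pos: [0.4872, 0.0565, 0.354]
tool_rot: [-180.0, 3.9, 17.0]
force: [1.4, 0.2, -0.8]
grip_width: 0.0003
```

Run:
```python
from h import *
S=pin();T=cam("top");print(np.round(env.get_obs()["tool_pos"],3))
a=cv2.resize(S["image"][160:340,220:400],(400,400),interpolation=3)
b=cv2.resize(T["image"][170:350,130:530],(800,200*9//5//1),interpolation=3)
cv2.imwrite("pics/s3.png",cv2.resize(S["image"][160:360,220:420],(600,600),interpolation=3));cv2.imwrite("pics/t3.png",T["image"])
```

```text
pin rows 290 305 cols 258 264 63
302.7 300.4 298.1 295.7 293.4 291.0 [0.487 0.063 0.353]
```

View pics/s3.png

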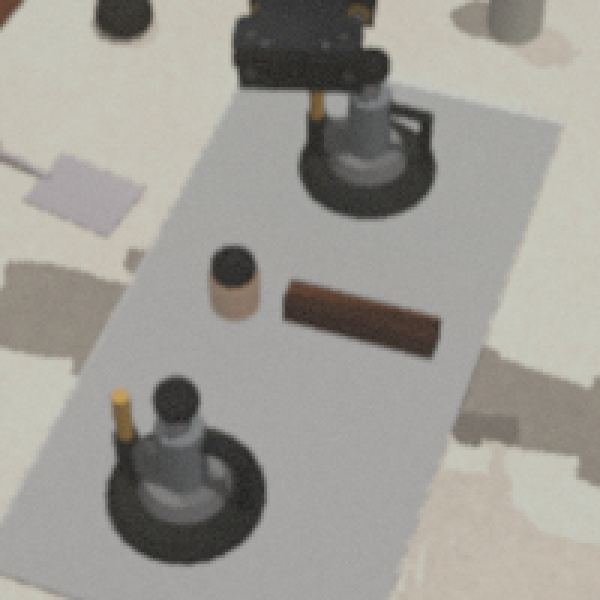

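The pin looks nearly out but its length needs comparing against pin B, allowing for the different viewing angles.

Run:
```python
from h import *
S=cam("side");T=cam("top")
S1=cv2.imread("pics/side1.png");T1=cv2.imread("pics/top1.png")
A=np.array([.587,.194]);B=np.array([.594,-.174])
def prof(im,x0,x1,y0,y1):
    f=im[y0:y1,x0:x1].astype(float); return np.round((f[:,:,2]-f[:,:,0]).max(1)).astype(int)
print("A now",list(zip(range(280,312),prof(S["image"],255,268,280,312))))
print("A before",list(zip(range(290,312),prof(S1,255,268,290,312))))
print("B before",list(zip(range(178,205),prof(S1,319,331,178,205))))
for n,P in(("A",A),("B",B)):
    print(n,[(h,np.round(proj(S,[*P,.006+h]),1).tolist(),np.round(proj(T,[*P,.006+h]),1).tolist()) for h in(.060,.064,.091,.100,.109)])
for n,im,x0,y0 in(("A1",T1,235,230),("A now",T["image"],235,230),("B",T1,385,222)):
    f=im[y0:y0+25,x0:x0+30].astype(float); w=np.clip(f[:,:,2]-f[:,:,0]-30,0,None); Y,X=np.mgrid[:25,:30]
    m=w>.75*w.max(); print(n,"tip centroid",X[m].mean()+x0,Y[m].mean()+y0,m.sum())
cv2.imwrite("pics/t4.png",np.hstack([cv2.resize(i[225:265,a:a+40],(300,300),interpolation=0) for i,a in((T1,230),(T["image"],230))]))
```

```text
A now [(280, np.int64(5)), (281, np.int64(4)), (282, np.int64(3)), (283, np.int64(4)), (284, np.int64(5)), (285, np.int64(4)), (286, np.int64(4)), (287, np.int64(4)), (288, np.int64(10)), (289, np.int64(43)), (290, np.int64(85)), (291, np.int64(100)), (292, np.int64(103)), (293, np.int64(97)), (294, np.int64(84)), (295, np.int64(66)), (296, np.int64(62)), (297, np.int64(62)), (298, np.int64(62)), (299, np.int64(61)), (300, np.int64(61)), (301, np.int64(62)), (302, np.int64(60)), (303, np.int64(63)), (304, np.int64(61)), (305, np.int64(60)), (306, np.int64(39)), (307, np.int64(20)), (308, np.int64(5)), (309, np.int64(4)), (310, np.int64(11)), (311, np.int64(7))]
A before [(290, np.int64(4)), (291, np.int64(4)), (292, np.int64(5)), (293, np.int64(5)), (294, np.int64(4)), (295, np.int64(5)), (296, np.int64(5)), (297, np.int64(11)), (298, np.int64(47)), (299, np.int64(91)), (300, np.int64(101)), (301, np.int64(102)), (302, np.int64(94)), (303, np.int64(75)), (304, np.int64(64)), (305, np.int64(54)), (306, np.int64(41)), (307, np.int64(17)), (308, np.int64(6)), (309, np.int64(5)), (310, n
[... 515 characters left out ...]
64(21)), (201, np.int64(8)), (202, np.int64(5)), (203, np.int64(5)), (204, np.int64(6))]
A [(0.06, [262.1, 303.7], [248.2, 243.2]), (0.064, [261.9, 302.7], [248.0, 243.1]), (0.091, [260.9, 295.7], [246.3, 242.1]), (0.1, [260.6, 293.4], [245.7, 241.7]), (0.109, [260.2, 291.0], [245.1, 241.3])]
B [(0.06, [326.0, 196.0], [398.6, 236.6]), (0.064, [326.0, 194.9], [398.8, 236.4]), (0.091, [326.0, 187.5], [400.3, 235.2]), (0.1, [326.0, 185.0], [400.8, 234.8]), (0.109, [326.0, 182.5], [401.3, 234.4])]
A1 tip centroid 246.88888888888889 242.27777777777777 18
A now tip centroid nan nan 0
B tip centroid 398.9 234.95 20<stdin>:14: RuntimeWarning: Mean of empty slice.
  ret = ret.dtype.type(ret / rcount)
```

Rise since the start is 8.9 rows (about 34 mm). Tip-to-tube length compared with pin B gives about 0.93 against 0.94, so it is probably fully out, having started a little above 0. There is plenty of time, so I'll settle it with extra strokes (harmless if already out) and compare.

Emit:
servo_tool --plan '[[0,[2.2,-2.6,0],[-0.3,0.9,0]],[0,[2.2,-2.6,0],[-0.3,0.9,0]],[0,[2.2,-2.6,0],[-0.3,0.9,0]],[0,[2.2,-2.6,0],[-0.3,0.9,0]],[0,[0,0,0],[0,0,0]]]'

```text
time_s: 9.23
tool_pos: [0.5406, 0.2014, 0.3432]
tool_rot: [179.4, 0.4, 17.9]
force: [-2.7, 0.4, 0.2]
grip_width: 0.0004
```

Emit:
servo_tool --plan '[[0,[-0.4,1.0,2],[0,0,0]],[0,[-0.1,0,3],[0,0,0]],[0,[-0.1,0,3],[0,0,0]],[0,[-0.1,0,3],[0,0,0]],[0,[-0.1,0,3],[0,0,0]],[0,[-0.1,0,2.5],[0,0,0]],[0,[0,0,1],[0,0,0]],[0,[0,0,0],[0,0,0]]]'

```text
time_s: 9.9
tool_pos: [0.5265, 0.209, 0.1534]
tool_rot: [-179.7, 0.9, 19.9]
force: [0.1, -0.5, -0.4]
grip_width: 0.0004
```

Emit:
servo_tool --plan '[[0,[0.5,2.2,0],[0,0,0]],[0,[0,0,0],[0,0,0]]]'

```text
time_s: 10.07
tool_pos: [0.5379, 0.1925, 0.1529]
tool_rot: [-179.6, 1.0, 20.2]
force: [1.0, -1.9, 0.1]
grip_width: 0.0006
```

Emit:
servo_tool --plan '[[0,[0,0.2,1.6],[0,0,0]],[0,[-0.1,0,1.1],[0,0,0]],[0,[0,0,0.4],[0,-0.2,0]]]'

```text
time_s: 10.32
tool_pos: [0.541, 0.193, 0.1279]
tool_rot: [-179.6, 0.7, 20.3]
force: [-4.7, -2.3, 9.1]
grip_width: 0.0005
```

Emit:
servo_tool --plan '[[0,[-0.1,0,-1.5],[0,0,0]],[0,[0,0,-1.2],[0,0,0]],[0,[0,0,0],[0,0,0]]]'

```text
time_s: 10.57
tool_pos: [0.5423, 0.1945, 0.1583]
tool_rot: [-179.6, 0.5, 20.3]
force: [0.4, -1.0, -0.3]
grip_width: 0.0003
```

That one was borderline in depth; one more, deeper.

Emit:
servo_tool --plan '[[0,[-0.3,0.2,1.6],[0,0,0]],[0,[-0.1,0,1.3],[0,0,0]],[0,[0,0,0.6],[0,-0.2,0]],[0,[0,0,0.2],[0,0,0]]]'

```text
time_s: 10.9
tool_pos: [0.5422, 0.193, 0.1257]
tool_rot: [-179.8, 0.2, 20.3]
force: [-1.8, -1.2, 8.6]
grip_width: 0.0005
```

Emit:
servo_tool --plan '[[0,[-0.1,0,-1.5],[0,0,0]],[0,[0,0,-1.2],[0,0,0]],[0,[0,0,0],[0,0,0]],[0,[0,0,-2.5],[0,0,0]],[0,[0,0,-4],[0,0,0]],[0,[0,0,-4],[0,0,0]],[0,[0,0,-4],[0,0,0]],[0,[0,0,-4],[0,0,0]],[0,[-2,2.5,-2],[0,0,0]],[0,[-2,2.5,-2],[0,0,0]],[0,[-2,3,0],[0,0,0]],[0,[-2,3,0],[0,0,0]],[0,[-3,0,0],[0,0,0]],[0,[0,0,0],[0,0,0]],[0,[0,0,0],[0,0,0]]]'

```text
time_s: 12.15
tool_pos: [0.4719, 0.0453, 0.378]
tool_rot: [-179.5, 1.1, 20.6]
force: [0.0, -0.2, 0.6]
grip_width: 0.0004
```

Run:
```python
from h import *
S=cam("side");T=cam("top");f=S["image"][285:310,255:268].astype(float)
print(list(zip(range(285,310),np.round((f[:,:,2]-f[:,:,0]).max(1)).astype(int).tolist())),env.get_obs()["time_s"])
S1=cv2.imread("pics/side1.png"); d=cv2.absdiff(S1,S["image"]).max(2); 
for n,(x,y,X,Y) in dict(jar=(288,240,308,268),block=(313,253,368,278),pot=(238,375,302,472),spray=(383,122,405,175)).items(): print(n,(d[y:Y,x:X]>45).mean().round(3))
cv2.imwrite("pics/end.png",np.hstack([cv2.resize(S["image"][160:360,220:420],(400,400),interpolation=3),cv2.resize(T["image"][150:350,100:300],(400,400),interpolation=3)]))
```

```text
[(285, 4), (286, 4), (287, 5), (288, 10), (289, 44), (290, 84), (291, 104), (292, 102), (293, 97), (294, 81), (295, 66), (296, 62), (297, 62), (298, 64), (299, 63), (300, 60), (301, 61), (302, 61), (303, 60), (304, 60), (305, 54), (306, 39), (307, 19), (308, 8), (309, 5)] 12.25
jar 0.0
block 0.0
pot 0.0
spray 0.0
```

View pics/end.png

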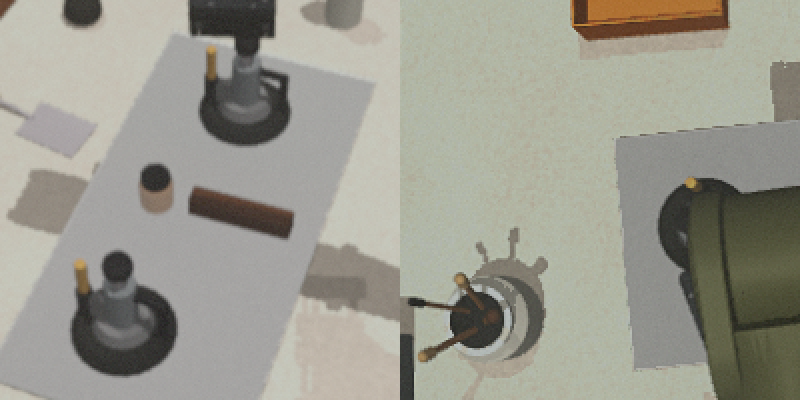

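The pin profile did not change after the extra strokes, so it is at its full height. The plunger is up, and the bystanders are unmoved (0 changed pixels).

```bash
python3 -c "
from h import *
print(env.sign_off())"
```

```text
the job is handed in; nothing more can be done
None
```

Cup A was the left (+y) cup. I pressed its plunger with the shut fingertips six times, letting it all the way up each time. I then backed off to look and gave it two extra strokes, clear of everything again at 12.2 s.

**Last checks:**
- **Pin:** it rose by 8.9 image rows, about 34 mm. Its profile did not change over the two extra strokes, and its tip-to-tube length ratio matches pin B's (0.93 against 0.94). I take it as fully out.
- **Plunger:** it is up.
- **Jar, block, pot and spray bottle:** no pixel changed noticeably in the side view.
- **Pins and cup B:** the planned path kept the fingers clear of both pins and away from cup B's plunger, and no unexpected contact force appeared in the readings.

**What disagreed or was off:**
- A 34 mm rise is less than 45 mm, so the pin must have started about 10 mm out instead of fully sunk.
- One stroke pushed the stop with 86 N at the wrist, within the 120 N limit. I pressed more gently after that.
- The two extra strokes were shallower. The arm read about 13 mm and 15 mm down, so only the second clearly passed the 14 mm needed to count.

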